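# Nip the glued block in the two-screw press

### The arm

A 6-joint arm with a two-finger parallel gripper is mounted at the origin on a cart in front of the work surface, level with it; the furniture and walls round the work are solid. World frame = base frame: x ahead of the robot, y to its left, z up, the work surface at z = 0. Lengths are in m, angles in rad, forces in N, time in s.
With the tool pointing down it reaches from about 0.3 to 0.875 m from the base axis. Payload 6.4 kg.
Tool frame: the origin (TCP) lies midway between the tips of the shut fingers; the grasp point (between the pads) lies 19 mm behind it; z points along the fingers, y is the line along which they close (so a half turn about z gives the same grasp; the last joint's range is limited). The gripper opens to 85 mm and grips with 20 to 120 N. Pads are 22 mm wide; open, the fingers measure 114 mm over their backs; the gripper's body (76 mm by 85 mm) begins 54 mm behind the grasp point. The pads swing forward as they close: fully open they stand 13 mm farther back than shut.
Start: joints at [-1.324, 0.181, 1.607, -0, 1.354, -0.206], TCP at [0.252, -0.517, 0.231] pointing down, gripper open.
Joint ranges: [-2.99, 2.99], [-0.89, 2.07], [0.3, 2.58], [-1.14, 4.28], [0, 2.63], [-3.12, 3.12]. Speed limits (rad/s): [2.57, 2.57, 3.01, 3.14, 3.14, 3.14].

### API

Orientations are given as a unit quaternion [w, x, y, z].
In Python, from bench import sensors, vision, ctrl gives the robot as it stands.
- The arm moves only by the tool carry_out, never from a script. Its argument "deltas" is text: rows parted by semicolons, each of 7 numbers parted by spaces: the shift along the tool's x, y, z in mm, then the turn, a rotation vector about the tool's x, y, z in rad, then the closure, from 0 (fully open) to 1 (shut). In form: tx ty tz ax ay az claw; .... A call has 1 to 12 rows; each row is the pose to reach, as a shift and turn from the pose commanded when the call began, along the tool's axes at that moment; what a row does not reach only later rows make up. A row lasts 1/8 s, in which the tool goes at most 62.5 mm and 10.7 degrees, less where a joint would pass 70% of its speed; a pose out of reach is approached as far as the arm can. A call with a gripper value outside its range is refused whole. The fingers move at their own pace and stop on an object; the grip force is fixed at half the most. Time passes only in rows, so rows that repeat a pose let the fingers close. It gives the time, the measured TCP pose, the force, the opening and the grip force at its end, in the units of the state.
- sensors.get_obs(): the state, without advancing time (a new reading comes with each control period).
- vision.camera(name): name is "scene" or "top"; returns the picture (480x640x3 uint8, blue, green, red); there is no depth.
- vision.camera_model(name): a dict with "K" (3x3 intrinsics, pixels), "extrinsics" (4x4, takes a point from world to camera coordinates). Camera axes: x right, y down, z forward; pixel columns grow to the right and rows downward; lengths in m; the calibration is good to about 2 mm. A picture is of the moment at which its call begins. camera_model takes no time and is no camera call.
- ctrl.hand_in(): hands the job in; it is judged then, once.
The state is a dict: "time_s": time; "q": joint angles; "dq": joint speeds; "joint_efforts": joint torques, N m; "eef_pos": TCP position; "eef_rot": TCP orientation; "wrist_force": force on the tool from outside, world axes, zero at the start; "torque": the same for the moment, N m; "opening": opening from 0.0 (shut) to 1.0 (fully open); "grasp_force": force on a finger pad.
Only numpy, scipy, OpenCV 4.12 (cv2) and the standard library are available. Lean on these libraries where they do the work, as an engineer would, in place of code of your own. Each camera call takes 0.05 s, during which the arm holds its last target. There are 200 camera calls.

### The job

A lino block has just been glued to its mount and lies in the two-screw press with both sprung feet only resting on the pressing board. Nip it evenly: both handwheels are loose on their spindles, so turn each one clockwise (seen from above) until you feel the spindle start to drive, then give it exactly one full turn more from that point, to within about a tenth of a turn, and let it go. Do not overtighten either screw at any time, and leave the work in the press and the things around it where they are.

Things in the scene. Friction and masses are not known exactly. Their poses are not given: they have to be found in the camera images.
- press: two-screw press, grey iron, fixed: bed 150 x 380 mm, 22 mm high; two columns; crossbeam 56 x 380 mm at 165 to 200 mm height with two handwheels on top. Origin: on the worktop under the bed's centre; x across the press (away from the robot at yaw 0), y along the beam (to the robot's left at yaw 0), z up. Wheel axes at x = 0, y = +100 mm (left) and -100 mm (right). Nothing stands above the wheels.
- wheel_left: handwheel on the press's +y side, level, dark, rim 112 mm over all, 12 mm thick, three spokes. Origin on its upright axis 22 mm below the rim's mid plane (215 mm over the worktop); z up; its +x points to its handle and turns with it. Clockwise from above tightens. It runs loose, then drives its spindle: see the right wheel; stays where it is left.
- wheel_right: as wheel_left, on the -y side. Play of both wheels: from the start either runs loose clockwise (under 1 N at the handle) for an unknown 0.15 to 0.8 turn, not the same for both. Then its one dog meets the spindle's drive pin and the spindle turns with it: a clear lasting step to about 12 N at the handle while turning, rising about 1.5 N in the next turn. The whole play is 0.85 turn.
- grip_left (a point): middle of the left wheel's handle, 56 mm above the wheel's origin and 50 mm from its axis. The handle is black, upright, round, 23 mm thick, 48 mm tall, its foot 248 mm and its top 296 mm over the worktop; it spins freely on its own pin, so a grip round it from above need not turn with the wheel.
- grip_right (a point): middle of the right wheel's handle, the same as on the left wheel.
- foot_left: pressure foot under the left wheel: round dark steel pad 48 mm across, origin at the centre of its underside, resting on the board. It telescopes into a sleeve that the spindle drives down 12 mm a turn, over a hidden 3 N/mm spring: the foot stays still while the nip grows by about 36 N a turn, from almost nothing at the start.
- foot_right: pressure foot under the right wheel, the same as the left one.
- board: pressing board, pale wood, 112 x 264 x 18 mm, loose, lying flat on the block under both feet; origin at the centre of its underside, y along its length.
- block: the glued work: dark lino on a plywood mount, together 124 x 284 x 24 mm, loose, lying on the bed under the board; origin at the centre of its underside, y along its length.
- clip_a: black bulldog clip, 26 x 50 x 35 mm, on the worktop in front of the press; a bystander. Origin under its centre.
- gouge_0: lino gouge with a wooden mushroom handle, 108 x 25 x 19 mm, on the worktop in front of the press; a bystander. Origin under its centre.
- ink_tube_c: crumpled aluminium ink tube, 134 x 43 x 30 mm, lying at the left end of the press; a bystander. Origin under its centre.
- water_jar: glass jar, 66 mm across and 82 mm tall, at the right end of the press; a bystander. Origin under its centre.

How it is judged:
At the end, for the whole second after the job is handed in: Each foot presses the board with 32 to 40 N (one turn of its spindle, 36 N, give or take a tenth of a turn), board and block within 6 mm of where they lay, both wheels let go and at rest (contact force between foot_left and board between 32 and 40 N and contact force between foot_right and board between 32 and 40 N and distance of each of board, block from where it was at the start of the episode below 0.006 m and angular speed of each of wheel_left, wheel_right below 0.1 rad/s); the robot touches nothing.
It fails at once if a foot presses the board with more than 45 N (a quarter turn too much) (contact force between any of foot_left, foot_right and board above 45 N).
It fails at once if the clip, gouge, ink tube or jar is shifted by more than 15 mm (distance of any of clip_a, gouge_0, ink_tube_c, water_jar from where it was at the start of the episode above 0.015 m).
It also fails if it takes over 72 s, if anything falls off the work surface, if the arm or the gripper's body presses on something with over 40 N, if the wrist force passes 120 N, or if a joint passes its speed limit or range.

## Working session

There is one attempt and no reset: what is moved stays moved. The work goes in short steps, Python scripts to look and compute and a tool call to move; the robot and the scene stay as the last step left them, time stands still between calls to the robot, and variables do not carry over. Pictures are saved under pics/ and viewed, at most 10 in all, crops included, and the job is handed in when it is done.

Besides the shell and the picture viewer there is one more tool, called after "Request:" as name(argument=value, ...) on one line, values as JSON. carry_out: Moves the arm, as the interface text tells. Its arguments: {"type":"object","properties":{"deltas":{"type":"string"}},"required":["deltas"]}

```bash
mkdir -p pics
python3 - <<'E'
from bench import sensors, vision, ctrl
import cv2
for n in("scene","top"):
    cv2.imwrite(f"pics/{n}0.png",vision.camera(n)); m=vision.camera_model(n); print(m["K"],m["extrinsics"])
print(sensors.get_obs())
E
```

```text
[[536.74437317   0.         319.86754045]
 [  0.         536.74437317 237.61596206]
 [  0.           0.           1.        ]] [[ 0.72445014 -0.6893261   0.0012367  -0.3368853 ]
 [-0.26150612 -0.27649002 -0.92475284  0.30554669]
 [ 0.6377982   0.66961392 -0.38056623  0.7979875 ]
 [ 0.          0.          0.          1.        ]]
[[450.69582996   0.         320.11164147]
 [  0.         450.69582996 239.0995033 ]
 [  0.           0.           1.        ]] [[ 0.11082493 -0.99381989 -0.00631404 -0.02131985]
 [-0.7765519  -0.08262813 -0.62461167  0.50897802]
 [ 0.62022979  0.07412572 -0.78090998  0.78866623]
 [ 0.          0.          0.          1.        ]]
{'time_s': 0.1, 'q': array([-1.32427599e+00,  1.81464525e-01,  1.60791302e+00, -5.51333388e-05,
        1.35379455e+00, -2.06324625e-01]), 'dq': array([-4.11711279e-04, -2.47974818e-03, -2.72804129e-03,  4.90555024e-04,
        1.91128604e-04, -6.89451213e-05]), 'joint_efforts': array([-2.81236698e-04, -4.45884955e+01, -3.52238667e+01, -3.33178850e-04,
        4.25304446e-03, -1.10058599e-05]), 'eef_pos': array([ 0.25143964, -0.51655387,  0.23047307]), 'eef_rot': array([-7.89019851e-04,  9.74474115e-01,  2.24498494e-01, -4.27806405e-05]), 'wrist_force': array([ 0.35401276, -0.38374592,  0.06961867]), 'torque': array([ 0.04958623, -0.01013824, -0.01502865]), 'grasp_force': 0.0, 'opening': 1.0004476885431703}
```

View pics/top0.png

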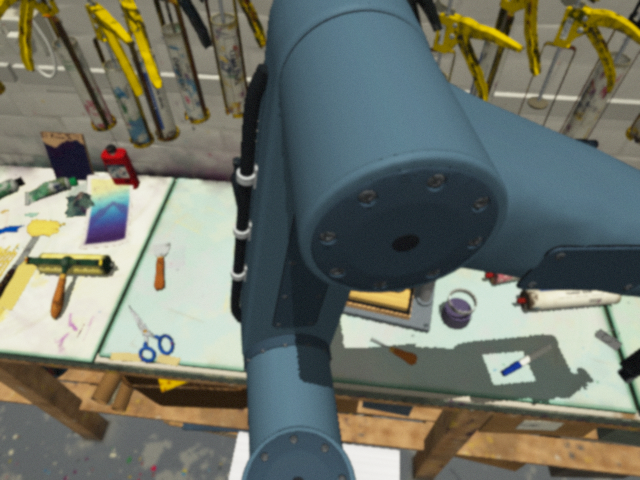

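View pics/scene0.png

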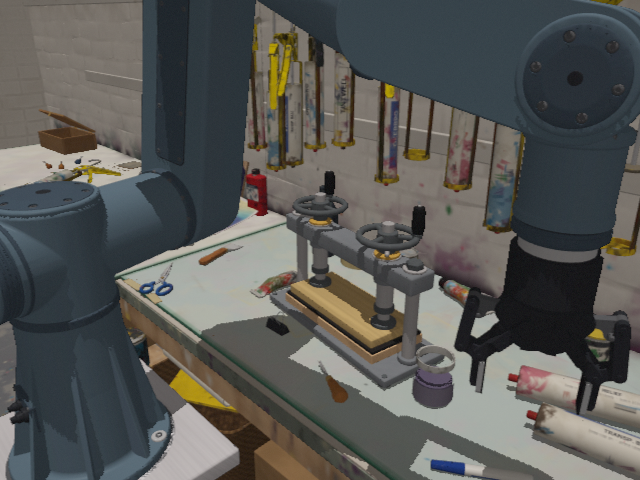

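The scene view shows the press: left wheel near (320,207) with its handle at (329,183), right wheel near (388,237) with its handle at (419,220). In the top view the arm hides the press.

```bash
cat > h.py <<'E'
import numpy as np, cv2
from bench import sensors, vision, ctrl
def ray(n,uv,z):
    m=vision.camera_model(n);K=np.array(m["K"]);E=np.array(m["extrinsics"])
    R,t=E[:3,:3],E[:3,3];c=-R.T@t
    d=R.T@np.linalg.inv(K)@np.array([uv[0],uv[1],1.])
    return c+d*(z-c[2])/d[2]
def proj(n,p):
    m=vision.camera_model(n);E=np.array(m["extrinsics"])
    c=E[:3,:3]@np.array(p)+E[:3,3];u=np.array(m["K"])@c;return u[:2]/u[2]
E
python3 - <<'E'
from h import *
im=cv2.imread("pics/scene0.png")
cv2.imwrite("pics/crop0.png",cv2.resize(im[160:280,280:440],None,fx=5,fy=5,interpolation=cv2.INTER_CUBIC))
for uv,z in(((329,172),.296),((419,207),.296),((320,207),.237),((388,237),.237)):print(uv,ray("scene",uv,z).round(3))
E
```

```text
(329, 172) [0.556 0.069 0.296]
(419, 207) [ 0.513 -0.187  0.296]
(320, 207) [0.511 0.049 0.237]
(388, 237) [ 0.488 -0.145  0.237]
```

View pics/crop0.png

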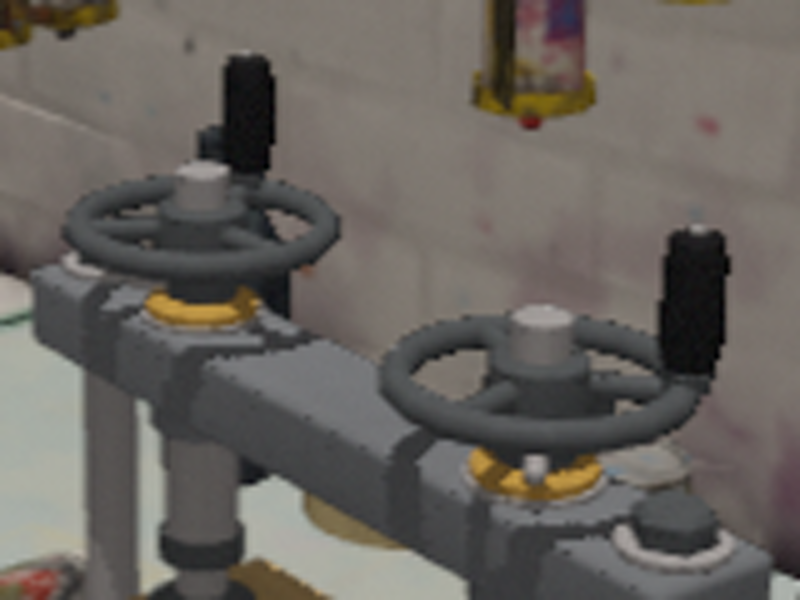

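Run:
```python
from h import *
from scipy.optimize import least_squares
a=np.linspace(0,2*np.pi,360)
f=lambda x,y:(280+(x+.5)/5-.5,160+(y+.5)/5-.5)
def bb(c):
    P=np.array([proj("scene",(c[0]+.05*np.cos(t),c[1]+.05*np.sin(t),.237)) for t in a]);return (P.max(0)+P.min(0))/2
C=[]
for e,hd in((f(201,226),f(250,115)),(f(546,381.5),f(695,302))):
    c=least_squares(lambda c:bb(c)-e,ray("scene",e,.237)[:2],x_scale=.01,diff_step=1e-4).x
    h=ray("scene",hd,.272)[:2];d=h-c;C.append(c)
    print("axis",c.round(4),"handle",h.round(4),"r",np.hypot(*d).round(4),"ang",np.degrees(np.arctan2(d[1],d[0])).round(1))
d=C[0]-C[1];print(np.hypot(*d),"yaw",np.degrees(np.arctan2(-d[0],d[1])))
for p in C: print(proj("top",(*p,.237)))
q=sensors.get_obs();from scipy.spatial.transform import Rotation as R
print(R.from_quat(q["eef_rot"],scalar_first=True).as_matrix().round(3))
```

```text
Traceback (most recent call last):
  File "h.py", line 9, in proj
    m=vision.camera_model(n);E=np.array(m["extrinsics"])
ValueError: time passes only in moves, steps and waits
```

```bash
sed -i '2a import functools\nCM=functools.lru_cache(vision.camera_model)' h.py; sed -i 's/m=vision.camera_model(n)/m=CM(n)/' h.py
python3 - <<'E'
from h import *
from scipy.optimize import least_squares
a=np.linspace(0,2*np.pi,360)
f=lambda x,y:(280+(x+.5)/5-.5,160+(y+.5)/5-.5)
def bb(c):
    P=np.array([proj("scene",(c[0]+.05*np.cos(t),c[1]+.05*np.sin(t),.237)) for t in a]);return (P.max(0)+P.min(0))/2
C=[]
for e,hd in((f(201,226),f(250,115)),(f(546,381.5),f(695,302))):
    c=least_squares(lambda c:bb(c)-e,ray("scene",e,.237)[:2],x_scale=.01,diff_step=1e-3).x
    h=ray("scene",hd,.272)[:2];d=h-c;C.append(c)
    print("axis",c.round(4),"handle",h.round(4),"r",np.hypot(*d).round(4),"ang",np.degrees(np.arctan2(d[1],d[0])).round(1))
d=C[0]-C[1];print(np.hypot(*d),"yaw",np.degrees(np.arctan2(-d[0],d[1])))
for p in C: print(proj("top",(*p,.237)))
q=sensors.get_obs();from scipy.spatial.transform import Rotation as R
print(R.from_quat(q["eef_rot"],scalar_first=True).as_matrix().round(3))
E
```

```text
axis [0.5219 0.0604] handle [0.5613 0.0727] r 0.0413 ang 17.4
axis [ 0.4945 -0.1412] handle [ 0.5159 -0.1859] r 0.0496 ang -64.4
0.20339249801371267 yaw -7.731056228761865
[308.02644102 215.24679036]
[406.40056733 233.38377309]
[[ 0.899  0.438 -0.   ]
 [ 0.438 -0.899  0.002]
 [ 0.    -0.002 -1.   ]]
```

Request:
carry_out(deltas="0 0 -60 0 0 0 0.3; 0 0 -110 0 0 -0.18 0.3; 380 -180 -110 0 0 -1.571 0.3; 380 -180 -110 0 0 -1.571 0.3; 380 -180 -110 0 0 -1.571 0.3; 380 -180 -110 0 0 -1.571 0.3; 380 -180 -110 0 0 -1.571 0.3; 380 -180 -110 0 0 -1.571 0.3; 380 -180 -110 0 0 -1.571 0.3; 380 -180 -110 0 0 -1.571 0.3; 380 -180 -110 0 0 -1.571 0.3; 380 -180 -110 0 0 -1.571 0.3")

```text
time_s: 1.6
eef_pos: [0.5142, -0.1893, 0.341]
eef_rot: [-0.0, 0.531, 0.847, -0.0]
wrist_force: [-0.1, -0.1, -0.2]
opening: 0.701
grasp_force: 0.0
```

Run:
```python
from h import *
for n in("scene","top"):
    cv2.imwrite(f"pics/{n}1.png",vision.camera(n))
a=cv2.imread("pics/scene1.png");b=cv2.imread("pics/top1.png")
cv2.imwrite("pics/both1.png",np.hstack([cv2.resize(a[120:300,260:460],(400,360)),cv2.resize(b,(400,300))[0:300] if 0 else cv2.copyMakeBorder(cv2.resize(b,(400,300)),0,60,0,0,0)]))
o=sensors.get_obs()
from scipy.spatial.transform import Rotation as R
print(o["eef_pos"],R.from_quat(o["eef_rot"],scalar_first=True).as_matrix().round(3),o["q"],o["opening"],o["wrist_force"])
```

```text
[ 0.51420142 -0.18954694  0.34120783] [[-0.436  0.9   -0.   ]
 [ 0.9    0.436  0.   ]
 [ 0.    -0.    -1.   ]] [-5.69789610e-01  4.95319634e-02  1.53187594e+00 -4.01141467e-05
  1.56031871e+00 -1.02060962e+00] 0.7021614402794671 [ 0.71065398 -0.11606783 -0.67359764]
```

View pics/both1.png

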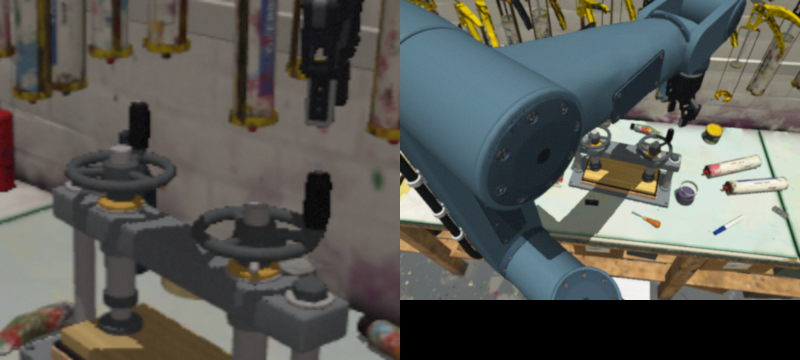

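The top view now shows both wheels (around (600,140) and (655,148) in this collage), and the gripper hangs above the right handle. Next I'll zoom into the top view to measure the axes.

Run:
```python
from h import *
b=cv2.imread("pics/top1.png")
cv2.imwrite("pics/crop1.png",cv2.resize(b[180:300,280:440],None,fx=5,fy=5,interpolation=cv2.INTER_CUBIC))
```

```text
(no output)
```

View pics/crop1.png

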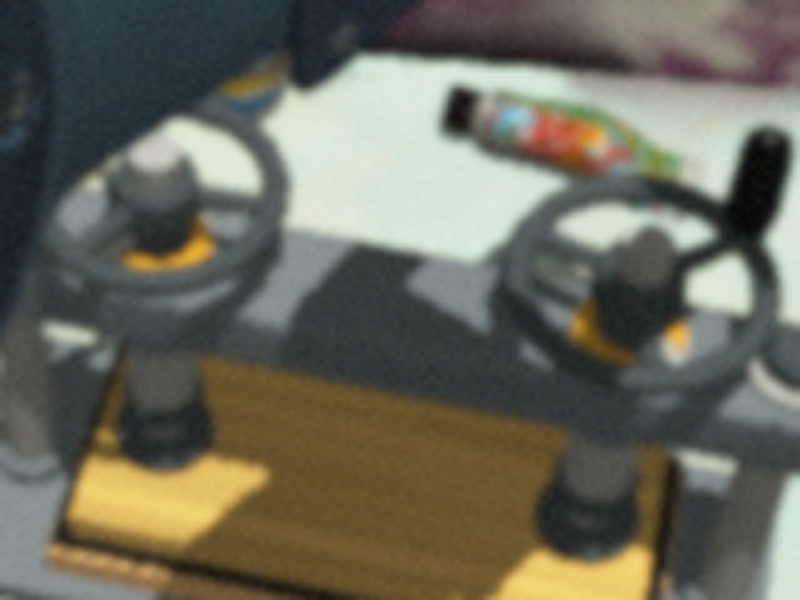

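The right rim spans about x 497–779, y 177–397 in the crop, with its handle mid at (760,182). The left rim spans about x 42–288, y 103–292.

Run:
```python
from h import *
from scipy.optimize import least_squares
a=np.linspace(0,2*np.pi,120)
def bb(n,c):
    P=np.array([proj(n,(c[0]+.05*np.cos(t),c[1]+.05*np.sin(t),.237)) for t in a]);return (P.max(0)+P.min(0))/2
f=lambda x,y:(280+(x+.5)/5-.5,180+(y+.5)/5-.5)
for e in(f(165,197),f(638,287)):
    print(least_squares(lambda c:bb("top",c)-e,ray("top",e,.237)[:2],x_scale=.01,diff_step=1e-3).x.round(4))
print(ray("top",f(760,182),.272).round(4))
```

```text
[0.5143 0.0499]
[ 0.4871 -0.1425]
[ 0.5146 -0.1853  0.272 ]
```

Request:
carry_out(deltas="3 2 40 0 0 0 0.3; 3 2 60 0 0 0 0.3; 3 2 75 0 0 0 0.3; 3 2 86 0 0 0 0.3; 3 2 86 0 0 0 0.3; 3 2 86 0 0 0 1; 3 2 86 0 0 0 1; 3 2 86 0 0 0 1; 3 2 86 0 0 0 1; 3 2 86 0 0 0 1; 3 2 86 0 0 0 1")

```text
time_s: 3.08
eef_pos: [0.5155, -0.1857, 0.2563]
eef_rot: [0.001, 0.53, 0.848, 0.0]
wrist_force: [-0.4, -0.2, 5.9]
opening: 0.241
grasp_force: 58.8
```

```bash
cat >> h.py <<'E'
def rows(C,th0,th1,n,hold=0,r=50,R=((-.438,.899),(.899,.438))):
    u=lambda t:r*np.array([np.cos(np.radians(t)),np.sin(np.radians(t))])
    L=[np.array(R)@(u(t)-u(th0)) for t in np.linspace(th0,th1,n+1)[1:]];L+=[L[-1]]*hold
    print("; ".join(f"{a:.1f} {b:.1f} 0 0 0 0 1" for a,b in L))
E
python3 -c "
from h import *
rows(0,-61,-106,9)
rows(0,-106,-136,6)
rows(0,-136,-166,6)"
```

```text
-0.0 -4.4 0 0 0 0 1; 0.3 -8.7 0 0 0 0 1; 1.0 -13.0 0 0 0 0 1; 2.1 -17.2 0 0 0 0 1; 3.6 -21.3 0 0 0 0 1; 5.4 -25.3 0 0 0 0 1; 7.5 -29.1 0 0 0 0 1; 10.0 -32.7 0 0 0 0 1; 12.8 -36.1 0 0 0 0 1
3.1 -3.1 0 0 0 0 1; 6.4 -5.9 0 0 0 0 1; 9.9 -8.5 0 0 0 0 1; 13.7 -10.7 0 0 0 0 1; 17.6 -12.6 0 0 0 0 1; 21.7 -14.1 0 0 0 0 1
4.2 -1.2 0 0 0 0 1; 8.5 -2.0 0 0 0 0 1; 12.8 -2.4 0 0 0 0 1; 17.2 -2.4 0 0 0 0 1; 21.5 -2.1 0 0 0 0 1; 25.8 -1.4 0 0 0 0 1
```

Request:
carry_out(deltas="0 -4.4 0 0 0 0 1; 0.3 -8.7 0 0 0 0 1; 1.0 -13.0 0 0 0 0 1; 2.1 -17.2 0 0 0 0 1; 3.6 -21.3 0 0 0 0 1; 5.4 -25.3 0 0 0 0 1; 7.5 -29.1 0 0 0 0 1; 10.0 -32.7 0 0 0 0 1; 12.8 -36.1 0 0 0 0 1")

```text
time_s: 4.2
eef_pos: [0.4769, -0.1923, 0.2565]
eef_rot: [0.002, 0.531, 0.848, -0.002]
wrist_force: [-1.8, -8.7, 5.7]
opening: 0.242
grasp_force: 59.0
```

```bash
cat >> h.py <<'E'
def arc(C,cmd,th0,th1,n,hold=0,r=.05,R=((-.438,.899),(.899,.438))):
    C=np.array(C);cmd=np.array(cmd)
    L=[]
    for t in np.radians(np.linspace(th0,th1,n+1)[1:]):
        p=C+r*np.array([np.cos(t),np.sin(t)]);L.append(np.array(R)@(p-cmd)*1000)
    L+=[L[-1]]*hold
    print("; ".join(f"{a:.1f} {b:.1f} 0 0 0 0 1" for a,b in L),"  cmd",p.round(4))
E
python3 -c "
from h import *
arc((.4885,-.1436),(.4774,-.19),-103.4,-133.4,6)
c=lambda t:(.4885+.05*np.cos(np.radians(t)),-.1436+.05*np.sin(np.radians(t)))
for t in range(5):
  a=-133.4-30*t;arc((.4885,-.1436),c(a),a,a-30,6)"
```

```text
1.1 -4.7 0 0 0 0 1; 4.3 -7.6 0 0 0 0 1; 7.7 -10.3 0 0 0 0 1; 11.4 -12.7 0 0 0 0 1; 15.2 -14.8 0 0 0 0 1; 19.2 -16.5 0 0 0 0 1   cmd [ 0.4541 -0.1799]
4.1 -1.4 0 0 0 0 1; 8.4 -2.3 0 0 0 0 1; 12.7 -3.0 0 0 0 0 1; 17.1 -3.2 0 0 0 0 1; 21.4 -3.1 0 0 0 0 1; 25.8 -2.5 0 0 0 0 1   cmd [ 0.4406 -0.1579]
4.3 0.9 0 0 0 0 1; 8.4 2.2 0 0 0 0 1; 12.5 3.8 0 0 0 0 1; 16.4 5.8 0 0 0 0 1; 20.1 8.1 0 0 0 0 1; 23.6 10.7 0 0 0 0 1   cmd [ 0.4399 -0.132 ]
3.2 2.9 0 0 0 0 1; 6.2 6.1 0 0 0 0 1; 8.9 9.5 0 0 0 0 1; 11.3 13.2 0 0 0 0 1; 13.4 17.0 0 0 0 0 1; 15.1 21.0 0 0 0 0 1   cmd [ 0.4522 -0.1092]
1.4 4.1 0 0 0 0 1; 2.3 8.4 0 0 0 0 1; 3.0 12.7 0 0 0 0 1; 3.2 17.1 0 0 0 0 1; 3.1 21.4 0 0 0 0 1; 2.5 25.8 0 0 0 0 1   cmd [ 0.4742 -0.0957]
-0.9 4.3 0 0 0 0 1; -2.2 8.4 0 0 0 0 1; -3.8 12.5 0 0 0 0 1; -5.8 16.4 0 0 0 0 1; -8.1 20.1 0 0 0 0 1; -10.7 23.6 0 0 0 0 1   cmd [ 0.5001 -0.095 ]
```

Request:
carry_out(deltas="1.1 -4.7 0 0 0 0 1; 4.3 -7.6 0 0 0 0 1; 7.7 -10.3 0 0 0 0 1; 11.4 -12.7 0 0 0 0 1; 15.2 -14.8 0 0 0 0 1; 19.2 -16.5 0 0 0 0 1")

```text
time_s: 4.95
eef_pos: [0.4538, -0.1802, 0.2563]
eef_rot: [0.001, 0.53, 0.848, -0.0]
wrist_force: [-1.0, -2.2, 7.7]
opening: 0.242
grasp_force: 59.1
```

Request:
carry_out(deltas="4.1 -1.4 0 0 0 0 1; 8.4 -2.3 0 0 0 0 1; 12.7 -3.0 0 0 0 0 1; 17.1 -3.2 0 0 0 0 1; 21.4 -3.1 0 0 0 0 1; 25.8 -2.5 0 0 0 0 1")

```text
time_s: 5.7
eef_pos: [0.441, -0.1607, 0.2564]
eef_rot: [0.003, 0.531, 0.848, -0.002]
wrist_force: [3.1, -12.1, 2.8]
opening: 0.243
grasp_force: 59.1
```

Request:
carry_out(deltas="4.3 0.9 0 0 0 0 1; 8.4 2.2 0 0 0 0 1; 12.5 3.8 0 0 0 0 1; 16.4 5.8 0 0 0 0 1; 20.1 8.1 0 0 0 0 1; 23.6 10.7 0 0 0 0 1")

```text
time_s: 6.45
eef_pos: [0.4389, -0.1346, 0.2563]
eef_rot: [0.001, 0.531, 0.848, -0.003]
wrist_force: [-6.0, -10.8, 6.4]
opening: 0.244
grasp_force: 59.7
```

Request:
carry_out(deltas="3.2 2.9 0 0 0 0 1; 6.2 6.1 0 0 0 0 1; 8.9 9.5 0 0 0 0 1; 11.3 13.2 0 0 0 0 1; 13.4 17.0 0 0 0 0 1; 15.1 21.0 0 0 0 0 1")

```text
time_s: 7.2
eef_pos: [0.4502, -0.1109, 0.2562]
eef_rot: [-0.0, 0.531, 0.848, -0.003]
wrist_force: [-9.7, -8.2, 10.3]
opening: 0.241
grasp_force: 60.1
```

```bash
python3 -c "
from h import *
c=lambda t:(.4885+.05*np.cos(np.radians(t)),-.1436+.05*np.sin(np.radians(t)))
A=[-223.4,-295,-367,-439,-510]
for a,b in zip(A,A[1:]):arc((.4885,-.1436),c(a),a,b,12)"
```

```text
1.6 5.0 0 0 0 0 1; 2.6 10.1 0 0 0 0 1; 3.1 15.2 0 0 0 0 1; 3.1 20.4 0 0 0 0 1; 2.6 25.6 0 0 0 0 1; 1.5 30.7 0 0 0 0 1; -0.2 35.6 0 0 0 0 1; -2.3 40.4 0 0 0 0 1; -4.9 44.9 0 0 0 0 1; -8.0 49.1 0 0 0 0 1; -11.4 53.0 0 0 0 0 1; -15.3 56.5 0 0 0 0 1   cmd [ 0.5096 -0.0983]
-4.2 3.1 0 0 0 0 1; -8.8 5.7 0 0 0 0 1; -13.5 7.8 0 0 0 0 1; -18.5 9.4 0 0 0 0 1; -23.6 10.5 0 0 0 0 1; -28.8 11.1 0 0 0 0 1; -34.1 11.1 0 0 0 0 1; -39.3 10.5 0 0 0 0 1; -44.4 9.5 0 0 0 0 1; -49.4 7.8 0 0 0 0 1; -54.2 5.7 0 0 0 0 1; -58.7 3.1 0 0 0 0 1   cmd [ 0.5381 -0.1497]
-4.2 -3.1 0 0 0 0 1; -8.1 -6.6 0 0 0 0 1; -11.6 -10.5 0 0 0 0 1; -14.7 -14.7 0 0 0 0 1; -17.3 -19.2 0 0 0 0 1; -19.5 -24.0 0 0 0 0 1; -21.1 -29.0 0 0 0 0 1; -22.2 -34.1 0 0 0 0 1; -22.7 -39.3 0 0 0 0 1; -22.7 -44.5 0 0 0 0 1; -22.2 -49.7 0 0 0 0 1; -21.1 -54.9 0 0 0 0 1   cmd [ 0.498  -0.1927]
1.6 -4.9 0 0 0 0 1; 3.7 -9.6 0 0 0 0 1; 6.2 -14.1 0 0 0 0 1; 9.2 -18.3 0 0 0 0 1; 12.7 -22.2 0 0 0 0 1; 16.5 -25.6 0 0 0 0 1; 20.6 -28.7 0 0 0 0 1; 25.1 -31.4 0 0 0 0 1; 29.8 -33.5 0 0 0 0 1; 34.6 -35.2 0 0 0 0 1; 39.7 -36.3 0 0 0 0 1; 44.8 -37.0 0 0 0 0 1   cmd [ 0.4452 -0.1686]
```

Request:
carry_out(deltas="1.6 5.0 0 0 0 0 1; 2.6 10.1 0 0 0 0 1; 3.1 15.2 0 0 0 0 1; 3.1 20.4 0 0 0 0 1; 2.6 25.6 0 0 0 0 1; 1.5 30.7 0 0 0 0 1; -0.2 35.6 0 0 0 0 1; -2.3 40.4 0 0 0 0 1; -4.9 44.9 0 0 0 0 1; -8.0 49.1 0 0 0 0 1; -11.4 53.0 0 0 0 0 1; -15.3 56.5 0 0 0 0 1")

```text
time_s: 8.7
eef_pos: [0.5071, -0.0972, 0.256]
eef_rot: [-0.003, 0.53, 0.848, -0.001]
wrist_force: [-12.1, 2.3, 14.6]
opening: 0.246
grasp_force: 60.6
```

Request:
carry_out(deltas="-4.2 3.1 0 0 0 0 1; -8.8 5.7 0 0 0 0 1; -13.5 7.8 0 0 0 0 1; -18.5 9.4 0 0 0 0 1; -23.6 10.5 0 0 0 0 1; -28.8 11.1 0 0 0 0 1; -34.1 11.1 0 0 0 0 1; -39.3 10.5 0 0 0 0 1; -44.4 9.5 0 0 0 0 1; -49.4 7.8 0 0 0 0 1; -54.2 5.7 0 0 0 0 1; -58.7 3.1 0 0 0 0 1")

```text
time_s: 10.2
eef_pos: [0.5381, -0.1458, 0.2562]
eef_rot: [-0.001, 0.529, 0.848, 0.003]
wrist_force: [0.0, 12.9, 9.9]
opening: 0.243
grasp_force: 60.1
```

Request:
carry_out(deltas="-4.2 -3.1 0 0 0 0 1; -8.1 -6.6 0 0 0 0 1; -11.6 -10.5 0 0 0 0 1; -14.7 -14.7 0 0 0 0 1; -17.3 -19.2 0 0 0 0 1; -19.5 -24.0 0 0 0 0 1; -21.1 -29.0 0 0 0 0 1; -22.2 -34.1 0 0 0 0 1; -22.7 -39.3 0 0 0 0 1; -22.7 -44.5 0 0 0 0 1; -22.2 -49.7 0 0 0 0 1; -21.1 -54.9 0 0 0 0 1")

```text
time_s: 11.7
eef_pos: [0.5008, -0.1921, 0.2565]
eef_rot: [0.004, 0.53, 0.848, 0.002]
wrist_force: [13.7, 1.1, 1.0]
opening: 0.242
grasp_force: 59.3
```

Request:
carry_out(deltas="1.6 -4.9 0 0 0 0 1; 3.7 -9.6 0 0 0 0 1; 6.2 -14.1 0 0 0 0 1; 9.2 -18.3 0 0 0 0 1; 12.7 -22.2 0 0 0 0 1; 16.5 -25.6 0 0 0 0 1; 20.6 -28.7 0 0 0 0 1; 25.1 -31.4 0 0 0 0 1; 29.8 -33.5 0 0 0 0 1; 34.6 -35.2 0 0 0 0 1; 39.7 -36.3 0 0 0 0 1; 44.8 -37.0 0 0 0 0 1")

```text
time_s: 13.2
eef_pos: [0.4464, -0.1713, 0.2565]
eef_rot: [0.004, 0.531, 0.848, -0.002]
wrist_force: [7.3, -12.1, 0.3]
opening: 0.244
grasp_force: 59.2
```

Run:
```python
from h import *
o=sensors.get_obs();p=o["eef_pos"];print(p,o["wrist_force"],np.degrees(np.arctan2(p[1]+.1436,p[0]-.4885)),o["q"])
```

```text
[ 0.44638182 -0.17127826  0.25646872] [  7.31309394 -12.08367984   0.26531535] -146.68880034162038 [-0.61350114 -0.06914876  1.81784059 -0.00270096  1.38469944 -1.06497884]
```

Request:
carry_out(deltas="-1.5 0.2 0 0 0 0 1; -2.5 0.3 0 0 0 0 1; -2.5 0.3 0 0 0 0 1; -2.5 0.3 0 0 0 0 0.62; -2.5 0.3 0 0 0 0 0.62; -2.5 0.3 0 0 0 0 0.62; -2.5 0.3 0 0 0 0 0.62; -2.5 0.3 -15 0 0 0 0.62; -2.5 0.3 -45 0 0 0 0.62; -2.5 0.3 -80 0 0 0 0.62; -2.5 0.3 -80 0 0 0 0.62")

```text
time_s: 14.58
eef_pos: [0.4475, -0.1713, 0.3396]
eef_rot: [0.004, 0.53, 0.848, -0.0]
wrist_force: [-0.2, -0.1, 0.0]
opening: 0.38
grasp_force: 0.0
```

Request:
carry_out(deltas="40 50 0 0 0 0.18 0.3; 80 100 0 0 0 0.36 0.3; 168 210 0 0 0 0.6 0.3; 168 210 0 0 0 0.8 0.3; 168 210 0 0 0 1.0 0.3; 168 210 0 0 0 1.64 0.3; 168 210 0 0 0 1.64 0.3; 168 210 0 0 0 1.64 0.3; 168 210 0 0 0 1.64 0.3; 168 210 0 0 0 1.64 0.3; 168 210 0 0 0 1.64 0.3")

```text
time_s: 15.95
eef_pos: [0.5611, 0.0727, 0.3349]
eef_rot: [-0.0, 0.982, 0.191, -0.0]
wrist_force: [0.5, -0.1, -0.2]
opening: 0.698
grasp_force: 0.0
```

Run:
```python
from h import *
from scipy.spatial.transform import Rotation as R
o=sensors.get_obs();print(o["eef_pos"],o["q"],R.from_quat(o["eef_rot"],scalar_first=True).as_matrix().round(3),o["wrist_force"])
a=vision.camera("scene");b=vision.camera("top")
cv2.imwrite("pics/both2.png",np.hstack([cv2.resize(a[130:290,270:430],(400,400)),cv2.resize(b[160:320,260:460],(400,400))]))
```

```text
[0.56113939 0.0726716  0.33494717] [-8.09558503e-02  9.37137982e-02  1.49719553e+00  3.60735644e-05
  1.55148884e+00  1.10540440e+00] [[ 0.927  0.375 -0.001]
 [ 0.375 -0.927  0.   ]
 [-0.001 -0.    -1.   ]] [ 0.4628974  -0.05040902 -0.20908137]
```

View pics/both2.png

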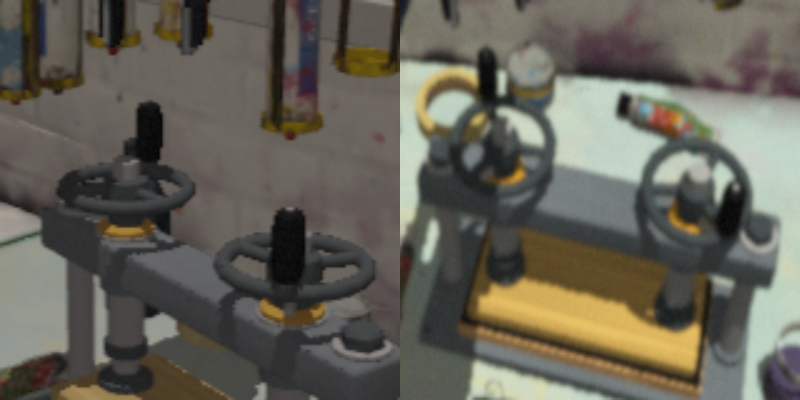

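Run:
```python
from h import *
for uv,z in(((311,220.6),.237),((407.5,236.6),.237),((304.2,189.6),.272)):print(ray("top",uv,z).round(4))
o=sensors.get_obs();E=CM("top")
```

```text
[0.508  0.0525 0.237 ]
[ 0.4864 -0.1433  0.237 ]
[0.5604 0.0723 0.272 ]
```

Both wheels are clear in both views. The right handle has been let go at lower right (735,205). The left handle, at (488,74) in the top half, stands under the gripper.

Request:
carry_out(deltas="0 0 40 0 0 0 0.3; 0 0 55 0 0 0 0.3; 0 0 70 0 0 0 0.3; 0 0 79 0 0 0 0.3; 0 0 79 0 0 0 0.3; 0 0 79 0 0 0 1; 0 0 79 0 0 0 1; 0 0 79 0 0 0 1; 0 0 79 0 0 0 1; 0 0 79 0 0 0 1; 0 0 79 0 0 0 1")

```text
time_s: 17.42
eef_pos: [0.5619, 0.0726, 0.2572]
eef_rot: [0.0, 0.982, 0.191, 0.001]
wrist_force: [-0.5, -0.0, 5.6]
opening: 0.247
grasp_force: 58.8
```

Run:
```python
from h import *
rows(0,21.6,-28.4,10,r=50,R=((.927,.375),(.375,-.927)))
```

```text
-0.2 4.4 0 0 0 0 1; -0.8 8.7 0 0 0 0 1; -1.8 12.9 0 0 0 0 1; -3.1 17.1 0 0 0 0 1; -4.8 21.1 0 0 0 0 1; -6.9 24.9 0 0 0 0 1; -9.3 28.6 0 0 0 0 1; -11.9 32.1 0 0 0 0 1; -14.9 35.2 0 0 0 0 1; -18.1 38.2 0 0 0 0 1
```

Request:
carry_out(deltas="-0.2 4.4 0 0 0 0 1; -0.8 8.7 0 0 0 0 1; -1.8 12.9 0 0 0 0 1; -3.1 17.1 0 0 0 0 1; -4.8 21.1 0 0 0 0 1; -6.9 24.9 0 0 0 0 1; -9.3 28.6 0 0 0 0 1; -11.9 32.1 0 0 0 0 1; -14.9 35.2 0 0 0 0 1; -18.1 38.2 0 0 0 0 1")

```text
time_s: 18.68
eef_pos: [0.5597, 0.0301, 0.2573]
eef_rot: [0.0, 0.982, 0.191, 0.001]
wrist_force: [1.6, -0.4, 5.2]
opening: 0.241
grasp_force: 58.9
```

Run:
```python
from h import *
o=sensors.get_obs();p0=np.array((.5619,.0726));p1=o["eef_pos"][:2]
d=p1-p0;L=np.hypot(*d);n=np.array([d[1],-d[0]])/L
C=(p0+p1)/2+n*np.sqrt(.0025-L*L/4)
ang=lambda p:np.degrees(np.arctan2(*(p-C)[::-1]))
print(p1,o["wrist_force"],C,ang(p0),ang(p1))
cmd=p0+(-18.1*np.array((.927,.375))+38.2*np.array((.375,-.927)))/1000
print("cmd",cmd)
R=((.927,.375),(.375,-.927));a=ang(p1)
c=lambda t:C+.05*np.array([np.cos(np.radians(t)),np.sin(np.radians(t))])
arc(C,cmd,a,a-30,6,R=R)
for k in range(1,9):arc(C,c(a-30*k),a-30*k,a-30*k-30,6,R=R)
```

```text
[0.55971029 0.03011633] [ 1.62307984 -0.40120914  5.22745501] [0.51561488 0.05368738] 22.225477220884038 -28.12657829146603
cmd [0.5594463 0.0304011]
-3.3 3.0 0 0 0 0 1; -7.0 5.3 0 0 0 0 1; -10.9 7.3 0 0 0 0 1; -14.9 9.0 0 0 0 0 1; -19.1 10.3 0 0 0 0 1; -23.3 11.2 0 0 0 0 1   cmd [0.542  0.0112]
-4.3 0.6 0 0 0 0 1; -8.7 0.7 0 0 0 0 1; -13.0 0.5 0 0 0 0 1; -17.4 -0.0 0 0 0 0 1; -21.6 -1.0 0 0 0 0 1; -25.8 -2.3 0 0 0 0 1   cmd [0.5172 0.0037]
-4.0 -1.7 0 0 0 0 1; -7.9 -3.7 0 0 0 0 1; -11.6 -6.1 0 0 0 0 1; -15.0 -8.7 0 0 0 0 1; -18.2 -11.7 0 0 0 0 1; -21.2 -14.9 0 0 0 0 1   cmd [0.492  0.0096]
-2.6 -3.5 0 0 0 0 1; -5.0 -7.2 0 0 0 0 1; -7.0 -11.0 0 0 0 0 1; -8.6 -15.1 0 0 0 0 1; -9.9 -19.2 0 0 0 0 1; -10.9 -23.5 0 0 0 0 1   cmd [0.4732 0.0273]
-0.6 -4.3 0 0 0 0 1; -0.7 -8.7 0 0 0 0 1; -0.5 -13.0 0 0 0 0 1; 0.0 -17.4 0 0 0 0 1; 1.0 -21.6 0 0 0 0 1; 2.3 -25.8 0 0 0 0 1   cmd [0.4656 0.0521]
1.7 -4.0 0 0 0 0 1; 3.7 -7.9 0 0 0 0 1; 6.1 -11.6 0 0 0 0 1; 8.7 -15.0 0 0 0 0 1; 11.7 -18.2 0 0 0 0 1; 14.9 -21.2 0 0 0 0 1   cmd [0.4715 0.0773]
3.5 -2.6 0 0 0 0 1; 7.2 -5.0 0 0 0 0 1; 11.0 -7.0 0 0 0 0 1; 15.1 -8.6 0 0 0 0 1; 19.2 -9.9 0 0 0 0 1; 23.5 -10.9 0 0 0 0 1   cmd [0.4892 0.0961]
4.3 -0.6 0 0 0 0 1; 8.7 -0.7 0 0 0 0 1; 13.0 -0.5 0 0 0 0 1; 17.4 0.0 0 0 0 0 1; 21.6 1.0 0 0 0 0 1; 25.8 2.3 0 0 0 0 1   cmd [0.514  0.1037]
4.0 1.7 0 0 0 0 1; 7.9 3.7 0 0 0 0 1; 11.6 6.1 0 0 0 0 1; 15.0 8.7 0 0 0 0 1; 18.2 11.7 0 0 0 0 1; 21.2 14.9 0 0 0 0 1   cmd [0.5392 0.0978]
```

Axis (0.5156, 0.0537), force near zero. I'll go on in 30° steps.

Request:
carry_out(deltas="-3.3 3.0 0 0 0 0 1; -7.0 5.3 0 0 0 0 1; -10.9 7.3 0 0 0 0 1; -14.9 9.0 0 0 0 0 1; -19.1 10.3 0 0 0 0 1; -23.3 11.2 0 0 0 0 1")

```text
time_s: 19.42
eef_pos: [0.542, 0.0112, 0.2573]
eef_rot: [0.0, 0.982, 0.191, 0.001]
wrist_force: [0.6, 0.0, 6.3]
opening: 0.242
grasp_force: 58.9
```

Request:
carry_out(deltas="-4.3 0.6 0 0 0 0 1; -8.7 0.7 0 0 0 0 1; -13.0 0.5 0 0 0 0 1; -17.4 0 0 0 0 0 1; -21.6 -1.0 0 0 0 0 1; -25.8 -2.3 0 0 0 0 1")

```text
time_s: 20.18
eef_pos: [0.5172, 0.0036, 0.2572]
eef_rot: [0.0, 0.982, 0.191, 0.001]
wrist_force: [0.1, -0.3, 6.3]
opening: 0.244
grasp_force: 58.9
```

Request:
carry_out(deltas="-4.0 -1.7 0 0 0 0 1; -7.9 -3.7 0 0 0 0 1; -11.6 -6.1 0 0 0 0 1; -15.0 -8.7 0 0 0 0 1; -18.2 -11.7 0 0 0 0 1; -21.2 -14.9 0 0 0 0 1")

```text
time_s: 20.92
eef_pos: [0.492, 0.0094, 0.2573]
eef_rot: [0.0, 0.982, 0.191, 0.001]
wrist_force: [0.5, 0.4, 5.2]
opening: 0.244
grasp_force: 58.9
```

Still loose at −118°.

Request:
carry_out(deltas="-2.6 -3.5 0 0 0 0 1; -5.0 -7.2 0 0 0 0 1; -7.0 -11.0 0 0 0 0 1; -8.6 -15.1 0 0 0 0 1; -9.9 -19.2 0 0 0 0 1; -10.9 -23.5 0 0 0 0 1")

```text
time_s: 21.68
eef_pos: [0.473, 0.0272, 0.2572]
eef_rot: [0.0, 0.982, 0.191, 0.001]
wrist_force: [0.4, -0.5, 6.3]
opening: 0.244
grasp_force: 58.9
```

Request:
carry_out(deltas="-0.6 -4.3 0 0 0 0 1; -0.7 -8.7 0 0 0 0 1; -0.5 -13.0 0 0 0 0 1; 0 -17.4 0 0 0 0 1; 1.0 -21.6 0 0 0 0 1; 2.3 -25.8 0 0 0 0 1")

```text
time_s: 22.42
eef_pos: [0.4655, 0.0521, 0.2572]
eef_rot: [0.0, 0.982, 0.191, 0.001]
wrist_force: [0.2, 0.3, 5.5]
opening: 0.244
grasp_force: 58.9
```

Request:
carry_out(deltas="1.7 -4.0 0 0 0 0 1; 3.7 -7.9 0 0 0 0 1; 6.1 -11.6 0 0 0 0 1; 8.7 -15.0 0 0 0 0 1; 11.7 -18.2 0 0 0 0 1; 14.9 -21.2 0 0 0 0 1")

```text
time_s: 23.18
eef_pos: [0.4715, 0.0775, 0.2572]
eef_rot: [0.0, 0.982, 0.191, 0.001]
wrist_force: [-0.4, -0.9, 6.6]
opening: 0.234
grasp_force: 58.9
```

Request:
carry_out(deltas="3.5 -2.6 0 0 0 0 1; 7.2 -5.0 0 0 0 0 1; 11.0 -7.0 0 0 0 0 1; 15.1 -8.6 0 0 0 0 1; 19.2 -9.9 0 0 0 0 1; 23.5 -10.9 0 0 0 0 1")

```text
time_s: 23.92
eef_pos: [0.4872, 0.095, 0.2571]
eef_rot: [0.001, 0.982, 0.191, -0.002]
wrist_force: [-9.8, -6.3, 12.4]
opening: 0.242
grasp_force: 59.6
```

Request:
carry_out(deltas="4.3 -0.6 0 0 0 0 1; 8.7 -0.7 0 0 0 0 1; 13.0 -0.5 0 0 0 0 1; 17.4 0 0 0 0 0 1; 21.6 1.0 0 0 0 0 1; 25.8 2.3 0 0 0 0 1")

```text
time_s: 24.68
eef_pos: [0.5114, 0.1037, 0.2571]
eef_rot: [-0.0, 0.982, 0.191, -0.002]
wrist_force: [-11.6, -2.0, 12.6]
opening: 0.24
grasp_force: 59.7
```

```bash
python3 -c "
from h import *
C=np.array((.51561,.05369))
c=lambda t:C+.05*np.array([np.cos(np.radians(t)),np.sin(np.radians(t))])
A=[-268.1,-347,-425,-503,-582]
for a,b in zip(A,A[1:]):arc(C,c(a),a,b,12,R=((.927,.375),(.375,-.927)))"
```

```text
5.3 2.3 0 0 0 0 1; 10.2 5.1 0 0 0 0 1; 14.8 8.6 0 0 0 0 1; 19.0 12.5 0 0 0 0 1; 22.7 16.9 0 0 0 0 1; 25.9 21.6 0 0 0 0 1; 28.5 26.7 0 0 0 0 1; 30.5 32.1 0 0 0 0 1; 31.9 37.7 0 0 0 0 1; 32.7 43.3 0 0 0 0 1; 32.8 49.1 0 0 0 0 1; 32.2 54.8 0 0 0 0 1   cmd [0.5643 0.0649]
-1.2 5.5 0 0 0 0 1; -3.0 10.9 0 0 0 0 1; -5.5 16.0 0 0 0 0 1; -8.4 20.9 0 0 0 0 1; -11.9 25.3 0 0 0 0 1; -15.9 29.3 0 0 0 0 1; -20.4 32.9 0 0 0 0 1; -25.2 35.9 0 0 0 0 1; -30.3 38.4 0 0 0 0 1; -35.6 40.2 0 0 0 0 1; -41.1 41.5 0 0 0 0 1; -46.8 42.1 0 0 0 0 1   cmd [0.5367 0.0084]
-5.7 -0.0 0 0 0 0 1; -11.3 -0.7 0 0 0 0 1; -16.8 -2.0 0 0 0 0 1; -22.2 -3.9 0 0 0 0 1; -27.2 -6.4 0 0 0 0 1; -32.0 -9.5 0 0 0 0 1; -36.4 -13.1 0 0 0 0 1; -40.3 -17.1 0 0 0 0 1; -43.8 -21.6 0 0 0 0 1; -46.8 -26.5 0 0 0 0 1; -49.1 -31.6 0 0 0 0 1; -50.9 -37.0 0 0 0 0 1   cmd [0.4757 0.0236]
-1.2 -5.6 0 0 0 0 1; -1.7 -11.3 0 0 0 0 1; -1.5 -17.1 0 0 0 0 1; -0.7 -22.8 0 0 0 0 1; 0.7 -28.3 0 0 0 0 1; 2.8 -33.7 0 0 0 0 1; 5.5 -38.8 0 0 0 0 1; 8.7 -43.5 0 0 0 0 1; 12.5 -47.8 0 0 0 0 1; 16.7 -51.7 0 0 0 0 1; 21.4 -55.1 0 0 0 0 1; 26.4 -57.9 0 0 0 0 1   cmd [0.4785 0.0871]
```

Request:
carry_out(deltas="5.3 2.3 0 0 0 0 1; 10.2 5.1 0 0 0 0 1; 14.8 8.6 0 0 0 0 1; 19.0 12.5 0 0 0 0 1; 22.7 16.9 0 0 0 0 1; 25.9 21.6 0 0 0 0 1; 28.5 26.7 0 0 0 0 1; 30.5 32.1 0 0 0 0 1; 31.9 37.7 0 0 0 0 1; 32.7 43.3 0 0 0 0 1; 32.8 49.1 0 0 0 0 1; 32.2 54.8 0 0 0 0 1")

```text
time_s: 26.18
eef_pos: [0.5634, 0.0684, 0.2572]
eef_rot: [-0.003, 0.981, 0.192, 0.001]
wrist_force: [-2.4, 12.5, 7.7]
opening: 0.243
grasp_force: 59.3
```

Request:
carry_out(deltas="-1.2 5.5 0 0 0 0 1; -3.0 10.9 0 0 0 0 1; -5.5 16.0 0 0 0 0 1; -8.4 20.9 0 0 0 0 1; -11.9 25.3 0 0 0 0 1; -15.9 29.3 0 0 0 0 1; -20.4 32.9 0 0 0 0 1; -25.2 35.9 0 0 0 0 1; -30.3 38.4 0 0 0 0 1; -35.6 40.2 0 0 0 0 1; -41.1 41.5 0 0 0 0 1; -46.8 42.1 0 0 0 0 1")

```text
time_s: 27.68
eef_pos: [0.5392, 0.0096, 0.2574]
eef_rot: [-0.0, 0.982, 0.191, 0.004]
wrist_force: [12.2, 5.9, -0.3]
opening: 0.245
grasp_force: 58.6
```

Request:
carry_out(deltas="-5.7 0 0 0 0 0 1; -11.3 -0.7 0 0 0 0 1; -16.8 -2.0 0 0 0 0 1; -22.2 -3.9 0 0 0 0 1; -27.2 -6.4 0 0 0 0 1; -32.0 -9.5 0 0 0 0 1; -36.4 -13.1 0 0 0 0 1; -40.3 -17.1 0 0 0 0 1; -43.8 -21.6 0 0 0 0 1; -46.8 -26.5 0 0 0 0 1; -49.1 -31.6 0 0 0 0 1; -50.9 -37.0 0 0 0 0 1")

```text
time_s: 29.18
eef_pos: [0.4776, 0.0211, 0.2574]
eef_rot: [0.003, 0.982, 0.19, 0.003]
wrist_force: [7.9, -10.3, 0.5]
opening: 0.237
grasp_force: 59.0
```

Request:
carry_out(deltas="-1.2 -5.6 0 0 0 0 1; -1.7 -11.3 0 0 0 0 1; -1.5 -17.1 0 0 0 0 1; -0.7 -22.8 0 0 0 0 1; 0.7 -28.3 0 0 0 0 1; 2.8 -33.7 0 0 0 0 1; 5.5 -38.8 0 0 0 0 1; 8.7 -43.5 0 0 0 0 1; 12.5 -47.8 0 0 0 0 1; 16.7 -51.7 0 0 0 0 1; 21.4 -55.1 0 0 0 0 1; 26.4 -57.9 0 0 0 0 1")

```text
time_s: 30.68
eef_pos: [0.4767, 0.0852, 0.2571]
eef_rot: [0.002, 0.982, 0.19, -0.002]
wrist_force: [-9.6, -9.2, 11.6]
opening: 0.242
grasp_force: 60.3
```

Run:
```python
from h import *
o=sensors.get_obs();p=o["eef_pos"];print(p,o["wrist_force"],np.degrees(np.arctan2(p[1]-.05369,p[0]-.51561)),o["q"])
```

```text
[0.47667712 0.08524444 0.25713703] [-9.60070226 -9.22831541 11.60805354] 140.9758153666026 [-0.06534773 -0.04632997  1.79482269 -0.00512651  1.39591673  1.12314154]
```

Request:
carry_out(deltas="-1.3 0.7 0 0 0 0 1; -2.4 1.3 0 0 0 0 1; -2.4 1.3 0 0 0 0 1; -2.4 1.3 0 0 0 0 0.62; -2.4 1.3 0 0 0 0 0.62; -2.4 1.3 0 0 0 0 0.62; -2.4 1.3 0 0 0 0 0.62; -2.4 1.3 -15 0 0 0 0.62; -2.4 1.3 -45 0 0 0 0.62; -2.4 1.3 -90 0 0 0 0.62; -2.4 1.3 -90 0 0 0 0.62; -2.4 1.3 -90 0 0 0 0.62")

```text
time_s: 32.17
eef_pos: [0.4762, 0.0852, 0.3467]
eef_rot: [0.0, 0.982, 0.191, 0.0]
wrist_force: [-0.4, -0.1, -0.1]
opening: 0.378
grasp_force: 0.0
```

Run:
```python
from h import *
a=vision.camera("scene");b=vision.camera("top")
cv2.imwrite("pics/both3.png",np.hstack([cv2.resize(a[130:290,270:430],(400,400)),cv2.resize(b[160:320,260:460],(400,400))]))
```

```text
(no output)
```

View pics/both3.png

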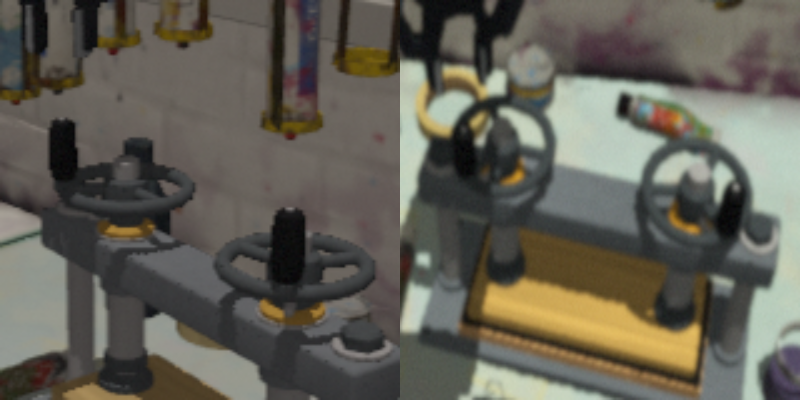

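Both handles are free: the left one is at (464,150) and the right one at (733,208) in the top half. The board sits unchanged and the gripper is clear above, so I'm handing in.

```bash
python3 -c "
from bench import ctrl
print(ctrl.hand_in())"
```

```text
the job is handed in; nothing more can be done
None
```

I gave both screws one full turn past the point where they began to drive, let both wheels go and handed the job in. I estimate each turn is good to about ±14°; the foot forces couldn't be measured, and no verdict came back.

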